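# Close and lock the slip filter's access panel

## Task

The blue access panel of the slip filter on the casting bench stands ajar. Push it down flush with your fingertips; then set a fingertip in the slot of the orange quarter-turn fastener in front of it and turn the fastener clockwise (seen from above) to its stop, so that its steel tongue lies over the panel and locks it. Grasp nothing, leave all the other things standing where they are, and finish clear of everything.

Things in the scene. Friction and masses are not known exactly. Their poses are not given: they have to be found in the camera images.
- housing: Slip filter housing, fixed: grey box 350 (x) by 320 (y -130 to +190) by 70 mm high, turned up to 0.35 rad. Origin on the bench, mid-length, z up; x points from the fastener to the panel's hinge, away from the robot. The panel fills its top from x = -46 to 134, y = -90 to 90; the fastener's upright axis is at x = -110, y = 0. The strip of its top along +y is a ledge with a cup and a scraper on it.
- panel (a joint): Blue panel's angle (rad): 0 is shut, flush with the housing's top (70 mm up, hard stop); grows as the edge nearer the robot rises; starts 0.25 to 0.6. It stays where left; near its free edge about 1 to 4 N push it down. 180 mm hinge to free edge, 180 wide, 8 thick; hinge line along the housing's y at x = 134 mm, at the height of its top.
- panel_push (a point): Point on the panel's upper face, in the middle of its width, 30 mm from its free edge and 150 mm from the hinge line: a good place to push. It moves with the panel.
- cam (a joint): Fastener's angle (rad): 0 fully open, grows clockwise seen from above to a hard stop at 1.571, locked. Starts 0 to 0.3; friction 0.12 N m; stays where left. At 0 its steel tongue points along the housing's +y, at 1.571 along +x, over the panel's edge, hiding a green mark. Turned while the panel is up, the tongue goes under the panel and keeps it from shutting.
- slot_floor (a point): Centre of the slot's floor, on the fastener's axis, 79 mm above the bench; z up, y along the slot towards the tongue's end, turning with it. The fastener is an orange disc, diameter 112 mm, rim 17 mm above the slot's floor. Slot across its middle, open on top: 34 mm wide, 96 long (48 each side of the axis), yellow walls 14 mm high. The tongue under the disc, 26 wide, reaches 88 mm from the axis.
- bowl_a: White square cast bowl, rim 132 mm, 45 mm high, standing on the bench beside the housing on its -y side. Origin: centre of its underside. Leave it alone.
- bowl_b: The same kind of bowl, at the left (+y) of the bench. Leave it alone.
- bowl_c: The same kind of bowl, at the left (+y) of the bench. Leave it alone.
- cup: White cup, 56 mm across, 55 mm high, standing on the housing's ledge (+y side, beside the panel). Origin: centre of its underside. Leave it alone.
- rib: Flat wooden scraper 90 x 40 x 8 mm, lying on the housing's ledge beside the fastener. Origin: centre of its underside. Leave it alone.
- jar: Grey jar with a white lid, 68 mm across, 90 mm high, at the right (-y) of the bench. Origin: centre of its underside. Leave it alone.
- mould_frame: Open wooden mould box 160 x 120 x 70 mm, at the right (-y) of the bench. Origin: centre of its underside. Leave it alone.

How it is judged:
By the outcome, as a careful person would: the job done as asked, in the order asked, and still so for the second after the job is handed in, with the robot touching nothing.
It also fails if it takes over 45 s, if anything falls off the work surface, if the arm or the gripper's body presses on something with over 40 N, if the wrist force passes 120 N, or if a joint passes its speed limit or range.

## Robot

A 7-joint arm with a two-finger parallel gripper is mounted at the origin on the work surface. World frame = base frame: x ahead of the robot, y to its left, z up, the work surface at z = 0. Lengths are in m, angles in rad, forces in N, time in s.
With the tool pointing down it reaches from about 0.35 to 0.9 m from the base axis. Payload 19.9 kg.
Tool frame: the origin (TCP) lies where the fingers leave the gripper's body, on its centre line; the fingertips stand 97 mm ahead of it and the grasp point (between the pads) lies 78 mm ahead of it; x points along the fingers, z is the direction in which the jaws open and shut, and the axes are right-handed (so a half turn about x gives the same grasp; the last joint's range is limited). The gripper opens to 94 mm and grips with 3 to 60 N. Pads are 16 mm wide; open, the fingers measure 119 mm over their backs; the gripper's body (75 mm by 177 mm) begins 78 mm behind the grasp point.
Start: joints at [-1.264, 0.417, -0.01, 1.614, 0.005, 1.111, -0.053], TCP at [0.213, 0.588, 0.303] pointing down, gripper open.
Joint ranges: [-2.81, 2.81], [-0.39, 2.02], [-1.27, 1.25], [0.06, 2.57], [-1.19, 4.33], [0.19, 2], [-2.82, 2.82]. Speed limits (rad/s): [1.89, 1.89, 2.39, 2.39, 3.01, 3.01, 3.01].

## Interface

Orientations are given as [roll, pitch, yaw] about the fixed x, y, z axes, in that order (R = Rz(yaw) Ry(pitch) Rx(roll)).
In Python, from station import state, vision, env gives the robot as it stands. The module is installed in compiled form; this text tells all that it offers.
- The arm moves only by the tool step_arm, never from a script. Its argument "increments" is a list of rows, each an object with "fingers": the finger opening in m, from 0 to 0.094; "delta_pos": the shift along the tool's x, y, z in m, a list of three; "spin": the turn about the tool's x in rad. A call has 1 to 8 rows; each row shifts and turns the commanded pose from where the row before left it, along the tool's axes as they then stand; what a row does not reach is not made up. A row lasts 1/10 s, in which the tool goes at most 50 mm and 8.59 degrees, less where a joint would pass 70% of its speed; a pose out of reach is approached as far as the arm can. A call is refused whole if a number of a shift passes 0.05 or a number of a turn 0.15, either way. A call with a gripper value outside its range is refused whole. The fingers move at their own pace and stop on an object; "squeeze" is the grip in N (left out, the last holds). Time passes only in rows, so rows that do not move let the fingers close. It gives the time, the measured TCP pose, the force and the opening at its end, in the units of the state.
- state(): the state, without advancing time (a new reading comes with each control period).
- vision.read_camera(name): name is "scene" or "top" or "wrist"; returns a dict with "img" (384x512x3 uint8, blue, green, red), "fx", "fy", "cx", "cy" (pixels), "R" (3x3) and "t" (3): a world point X has camera coordinates R X + t. Camera axes: x right, y down, z forward; pixel columns grow to the right and rows downward; lengths in m; the calibration is good to about 2 mm. A picture is of the moment at which its call begins. There is no depth.
- env.job_done(): hands the job in, once; it reports no verdict.
The state is a dict: "time": time; "joint_positions": joint angles; "joint_vel": joint speeds; "joint_efforts": joint torques, N m; "tcp_pos": TCP position; "ee_rot": TCP orientation; "contact_force": force on the tool from outside, world axes, zero at the start; "ft_torque": the same for the moment, N m; "finger_gap": finger opening in m.
Only numpy, scipy, OpenCV 4.12 (cv2) and the standard library are available. Lean on these libraries where they do the work, as an engineer would, in place of code of your own. Each camera call takes 0.05 s, during which the arm holds its last target.

## Working session

There is one attempt and no reset: what is moved stays moved. The work goes in short steps, Python scripts to look and compute and a tool call to move; the robot and the scene stay as the last step left them, time stands still between calls to the robot, and variables do not carry over. Pictures are saved under pics/ and viewed, and the job is handed in when it is done.

Besides the shell and the picture viewer there is one more tool, called after ">>>" as name(argument=value, ...), one argument or row to a line, values as JSON. step_arm: Moves the arm, as the interface text tells. Its arguments: {"type":"object","properties":{"increments":{"type":"array","items":{"type":"object","properties":{"fingers":{"type":"number"},"delta_pos":{"type":"array","items":{"type":"number"}},"spin":{"type":"number"}}}},"squeeze":{"type":"number"}},"required":["increments"]}

```bash
mkdir -p pics; cat > h.py <<'E'
from station import state, vision, env
import numpy as np, cv2
def cam(n):
    return vision.read_camera(n)
def ray(c,u,v):
    R=np.array(c["R"]);t=np.array(c["t"])
    d=R.T@np.array([(u-c["cx"])/c["fx"],(v-c["cy"])/c["fy"],1.]);o=-R.T@t
    return o,d
def onz(c,u,v,z):
    o,d=ray(c,u,v);return o+d*(z-o[2])/d[2]
def proj(c,X):
    p=np.array(c["R"])@np.array(X)+np.array(c["t"]);return np.array([c["fx"]*p[0]/p[2]+c["cx"],c["fy"]*p[1]/p[2]+c["cy"]])
E
python3 - <<'E'
from h import *
import pickle
d={}
for n in("scene","top"):
    c=cam(n);d[n]=c;cv2.imwrite(f"pics/{n}0.png",cv2.resize(c["img"],(768,576)))
    print(n,-np.array(c["R"]).T@np.array(c["t"]))
pickle.dump(d,open("c0.pkl","wb"))
print(state())
E
```

```text
scene [ 1.59789434 -0.16536203  1.31280969]
top [ 0.31169496 -0.02766074  1.7200749 ]
{'time': 0.1, 'joint_positions': array([-1.26452924,  0.41789722, -0.01031022,  1.61409979,  0.00469407,
        1.11069994, -0.05299137]), 'joint_vel': array([-2.78002030e-04, -1.48136952e-03,  9.46071437e-05, -1.22361684e-03,
        4.48428395e-04,  3.81313653e-04, -1.46869029e-03]), 'joint_efforts': array([ 5.85513480e-04, -8.52578473e+01,  6.38606027e-01, -4.26694393e+01,
       -4.90562303e-02,  1.63248024e-02,  4.33143134e-05]), 'tcp_pos': array([0.21291907, 0.58737056, 0.30210436]), 'ee_rot': array([-3.07060748,  1.56971592, -1.84755771]), 'contact_force': array([ 0.74634702, -0.43349599,  0.09918916]), 'ft_torque': array([ 0.02083701, -0.06232718,  0.02253006]), 'finger_gap': 0.09415055674429486}
```

View pics/scene0.png

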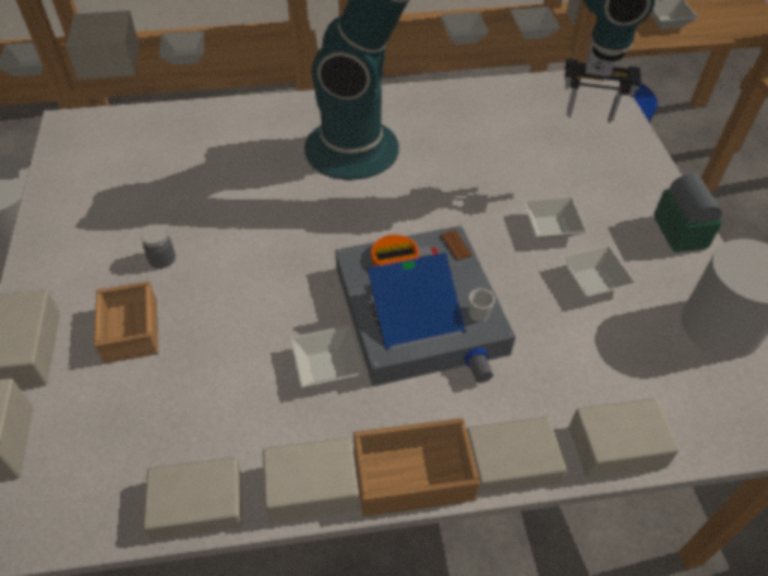

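View pics/top0.png

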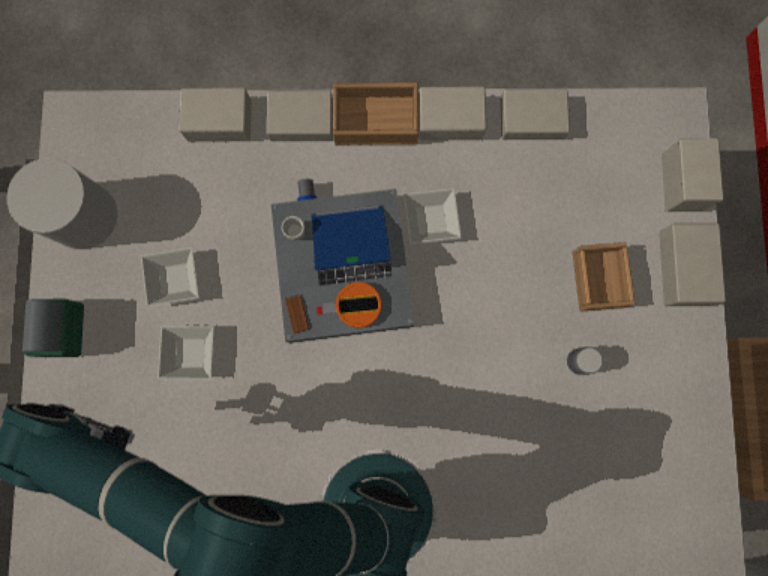

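The top view shows the housing with the orange fastener at about (358,305), in 768x576 pixels. The tongue and its red tip point left (+y) at about (320,310). The panel is ajar at (350,238), the cup is at (292,228) and the scraper at (298,314). Next I'll measure these.

```bash
cat > m.py <<'E'
from h import *
import pickle,sys
d=pickle.load(open("c0.pkl","rb"))
for n,c in d.items():
    hsv=cv2.cvtColor(c["img"],cv2.COLOR_BGR2HSV)
    def big(lo,hi,roi=None):
        m=cv2.inRange(hsv,lo,hi)
        if roi is not None:
            mm=np.zeros_like(m);x0,y0,x1,y1=roi;mm[y0:y1,x0:x1]=m[y0:y1,x0:x1];m=mm
        cs,_=cv2.findContours(m,cv2.RETR_EXTERNAL,cv2.CHAIN_APPROX_NONE)
        return max(cs,key=cv2.contourArea)
    roi=(200,130,300,230) if n=="top" else (215,150,350,260)
    o=big((5,180,120),(18,255,255),roi); e=cv2.fitEllipse(cv2.convexHull(o)); print(n,"disc",e, onz(c,*e[0],.096))
    b=big((100,150,40),(125,255,255),roi); q=cv2.approxPolyDP(cv2.convexHull(b),6,True)[:,0]
    print("blue",q.tolist())
    for p in q: print("  z.07",onz(c,*p,.07).round(4))
    if n=="top":
        m=cv2.inRange(hsv,(20,100,60),(35,255,255)); ys,xs=np.nonzero(m[130:230,200:300]);print("yellow",len(xs))
        r=cv2.inRange(hsv,(0,150,90),(4,255,255))[130:230,200:300];ys,xs=np.nonzero(r);print("red",xs.mean()+200,ys.mean()+130,len(xs),onz(c,xs.mean()+200,ys.mean()+130,.075))
        # dark slot within disc
        k=np.zeros(r.shape,np.uint8)
        cv2.imwrite("pics/topz.png",cv2.resize(c["img"][110:240,170:310],None,fx=5,fy=4.5,interpolation=cv2.INTER_CUBIC) )
    else: cv2.imwrite("pics/scz.png",cv2.resize(c["img"][145:260,210:350],None,fx=5,fy=5,interpolation=cv2.INTER_CUBIC))
E
python3 m.py
```

```text
scene disc ((262.3305969238281, 166.44485473632812), (18.72104263305664, 32.04216766357422), 84.61829376220703) [0.49463773 0.0415476  0.096     ]
blue [[296, 170], [308, 219], [258, 231], [246, 179]]
  z.07 [0.5044 0.162  0.07  ]
  z.07 [0.7218 0.157  0.07  ]
  z.07 [ 0.7462 -0.0121  0.07  ]
  z.07 [ 0.5222 -0.0201  0.07  ]
top disc ((238.48341369628906, 202.7254638671875), (29.612279891967773, 29.78154754638672), 51.31855010986328) [0.4978229  0.04235198 0.096     ]
blue [[254, 138], [259, 173], [210, 179], [208, 144]]
  z.07 [ 0.7476 -0.0152  0.07  ]
  z.07 [ 0.6125 -0.0334  0.07  ]
  z.07 [0.5907 0.1501 0.07  ]
  z.07 [0.7251 0.1591 0.07  ]
yellow 41
red 212.78571428571428 207.0 14 [0.48486682 0.13822144 0.075     ]
```

View pics/topz.png

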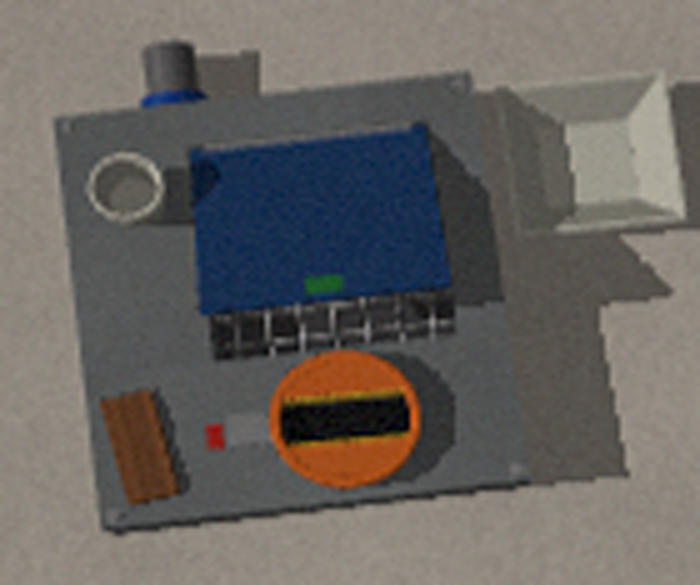

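View pics/scz.png

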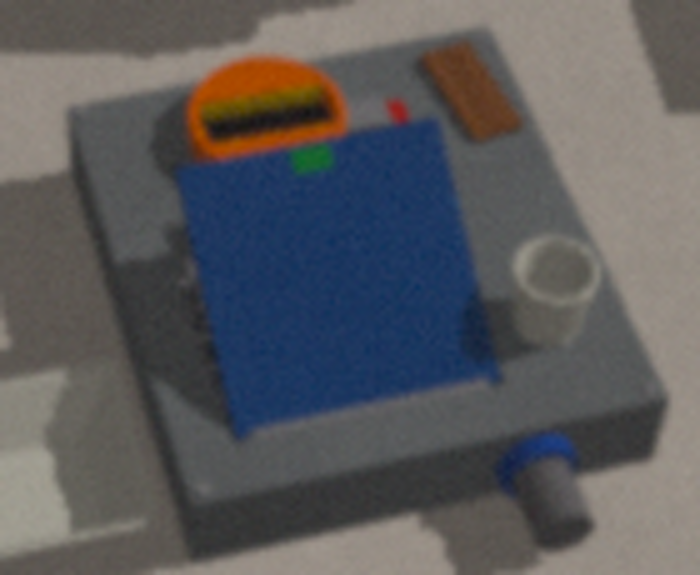

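```bash
cat >> h.py <<'E'
from scipy.spatial.transform import Rotation as Ro
def tri(cs,ps):
    A=np.zeros((3,3));b=np.zeros(3)
    for c,p in zip(cs,ps):
        o,d=ray(c,*p);d=d/np.linalg.norm(d);M=np.eye(3)-np.outer(d,d);A+=M;b+=M@o
    return np.linalg.solve(A,b)
yaw=0.127;hx=np.array([np.cos(yaw),np.sin(yaw),0]);hy=np.array([-np.sin(yaw),np.cos(yaw),0])
F=np.array([0.4975,0.042,0]);H0=F+0.110*hx
def H(x,y,z): return H0+x*hx+y*hy+np.array([0,0,z])
def go(tgt_tcp,s=None):
    s=s or state();R=Ro.from_euler("xyz",s["ee_rot"]).as_matrix()
    return R.T@(np.array(tgt_tcp)-s["tcp_pos"])
E
python3 - <<'E'
from h import *
import pickle
d=pickle.load(open("c0.pkl","rb"));t,s=d["top"],d["scene"]
for a,b,n in[((210,179),(296,170),"free+y"),((259,173),(246,179),"free-y"),((254,138),(258,231),"hinge-y"),((208,144),(308,219),"hinge+y")]:
    X=tri((t,s),(a,b));r=X-H0;print(n,X.round(4),"housing",r@hx,r@hy,X[2])
print("housing origin",H0, "axis from both", tri((t,s),((238.48,202.73),(262.3,166.4))))
hsv=cv2.cvtColor(t["img"],cv2.COLOR_BGR2HSV)
m=(hsv[...,2]<60);mm=np.zeros(m.shape,bool);mm[194:212,225:253]=True
g=np.argwhere(m&mm&( (np.hypot(*(np.indices(m.shape)-np.array([202.7,238.5])[:,None,None])))<14.))
P=np.array([onz(t,u,v,.085)[:2] for v,u in g]);c=P.mean(0);w,V=np.linalg.eigh(np.cov(P.T));print("slot",c,V[:,1],np.sqrt(w*12),len(g), "ang from y",np.arctan2(-V[0,1],V[1,1]))
st=state();R=Ro.from_euler("xyz",st["ee_rot"]).as_matrix();print(R.round(3))
for z in((56,54),(0,0)):pass
E
```

```text
free+y [0.5768 0.1408 0.1522] housing -0.018869050953054137 0.08800315174947611 0.15217893435513663
free-y [ 0.5969 -0.0316  0.1566] housing -0.02069077120767689 -0.08562887461708302 0.15656372227224435
hinge-y [ 0.7473 -0.0138  0.0718] housing 0.13073539192475653 -0.08694324402828456 0.07184374471302675
hinge+y [0.7241 0.1575 0.0731] housing 0.12941509626970854 0.08584155484905218 0.07314358031618075
housing origin [0.6066141  0.05593248 0.        ] axis from both [0.49735602 0.04158166 0.09919497]
slot [0.49876549 0.04311817] [-0.09068115  0.99587998] [0.02927579 0.09473541] 204 ang from y 0.09080589455260005
[[-0.    -0.94   0.341]
 [-0.001  0.341  0.94 ]
 [-1.    -0.    -0.001]]
```

>>> step_arm(
  increments=[
    {"fingers":0,"spin":-0.11},
    {"fingers":0,"spin":-0.11},
    {"fingers":0,"spin":-0.11},
    {"fingers":0,"spin":-0.11},
  ],
)

```text
$.increments[0]: bad value
```

```bash
python3 - <<'E'
from h import *
s=state();R=Ro.from_euler("xyz",s["ee_rot"]).as_matrix();print(R.round(3),s["joint_positions"],s["finger_gap"]);print(go(H(-.002,0,.30)), "after shift F", )
E
```

```text
[[-0.    -0.94   0.341]
 [-0.001  0.341  0.94 ]
 [-1.    -0.    -0.001]] [-1.26452924  0.41789722 -0.01031022  1.61409979  0.00469407  1.11069994
 -0.05299137] 0.09415055674429486
[ 0.00254131 -0.54945418 -0.3663761 ] after shift F
```

All keys are probably required in each row.

>>> step_arm(
  increments=[
    {"fingers":0,"delta_pos":[0,0,0],"spin":-0.11},
    {"fingers":0,"delta_pos":[0,0,0],"spin":-0.11},
    {"fingers":0,"delta_pos":[0,0,0],"spin":-0.11},
    {"fingers":0,"delta_pos":[0,0,0],"spin":-0.11},
  ],
)

```text
time: 0.5
tcp_pos: [0.213, 0.5874, 0.3023]
ee_rot: [2.847, 1.57, -1.769]
contact_force: [-0.1, 0.0, 0.6]
finger_gap: 0.0653
```

```bash
cat > g.py <<'E'
from h import *
import sys
s=state();R=Ro.from_euler("xyz",s["ee_rot"]).as_matrix();print("jaw ang",np.arctan2(-R[0,2],R[1,2]),"xaxis",R[:,0].round(3),"t",s["time"]);print(s["tcp_pos"].round(4),s["joint_positions"].round(2),s["finger_gap"],s["contact_force"].round(2))
x,y,z=map(float,sys.argv[1:]);print("delta tool",go(H(x,y,z)).round(4))
E
python3 g.py -.002 0 .3
```

```text
jaw ang 0.09679380321444184 xaxis [-0.    -0.001 -1.   ] t 0.5
[0.213  0.5874 0.3023] [-1.2   0.42 -0.09  1.61  0.04  1.11  0.36] 0.06534153000810049 [-0.06  0.04  0.6 ]
delta tool [ 0.0026 -0.3384 -0.5671]
```

>>> step_arm(
  increments=[
    {"fingers":0,"delta_pos":[0,-0.0225,-0.0378],"spin":0},
    {"fingers":0,"delta_pos":[0,-0.0225,-0.0378],"spin":0},
    {"fingers":0,"delta_pos":[0,-0.0225,-0.0378],"spin":0},
    {"fingers":0,"delta_pos":[0,-0.0225,-0.0378],"spin":0},
    {"fingers":0,"delta_pos":[0,-0.0225,-0.0378],"spin":0},
    {"fingers":0,"delta_pos":[0,-0.0225,-0.0378],"spin":0},
    {"fingers":0,"delta_pos":[0,-0.0225,-0.0378],"spin":0},
    {"fingers":0,"delta_pos":[0,-0.0225,-0.0378],"spin":0},
  ],
)

```text
time: 1.3
tcp_pos: [0.4208, 0.3014, 0.3026]
ee_rot: [2.248, 1.571, -2.372]
contact_force: [1.0, 0.5, 0.8]
finger_gap: 0.0019
```

```bash
python3 g.py -.002 0 .3
```

```text
jaw ang 0.092279509347927 xaxis [-0. -0. -1.] t 1.3
[0.4208 0.3014 0.3026] [-0.74  0.23  0.06  1.88 -0.02  1.04  1.  ] 0.0018596977764679349 [0.97 0.49 0.81]
delta tool [ 0.0026 -0.1604 -0.2616]
```

>>> step_arm(
  increments=[
    {"fingers":0,"delta_pos":[0,-0.0228,-0.037],"spin":0},
    {"fingers":0,"delta_pos":[0,-0.0228,-0.037],"spin":0},
    {"fingers":0,"delta_pos":[0,-0.0228,-0.037],"spin":0},
    {"fingers":0,"delta_pos":[0,-0.0228,-0.037],"spin":0},
    {"fingers":0,"delta_pos":[0,-0.0228,-0.037],"spin":0},
    {"fingers":0,"delta_pos":[0,-0.0228,-0.037],"spin":0},
    {"fingers":0,"delta_pos":[0,-0.0228,-0.037],"spin":0},
    {"fingers":0,"delta_pos":[0,0,0],"spin":0},
  ],
)

```text
time: 2.1
tcp_pos: [0.6048, 0.0541, 0.3021]
ee_rot: [3.089, 1.568, -1.537]
contact_force: [-1.4, 0.7, -0.1]
finger_gap: 0.0005
```

```bash
python3 g.py -.002 0 .3; python3 - <<'E'
from h import *
c=cam("wrist");cv2.imwrite("pics/w1.png",c["img"]);c=cam("top");cv2.imwrite("pics/t1.png",c["img"][90:240,150:330].repeat(4,0).repeat(4,1))
E
```

```text
jaw ang 0.08557948638237957 xaxis [ 0.    -0.003 -1.   ] t 2.1
[0.6048 0.0541 0.3021] [-0.32  0.39  0.23  1.67 -0.09  1.09  1.59] 0.0004741906564789214 [-1.4   0.72 -0.07]
delta tool [0.0021 0.0001 0.0016]
```

View pics/w1.png

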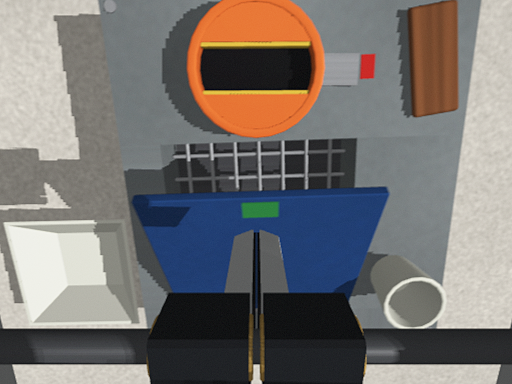

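View pics/t1.png

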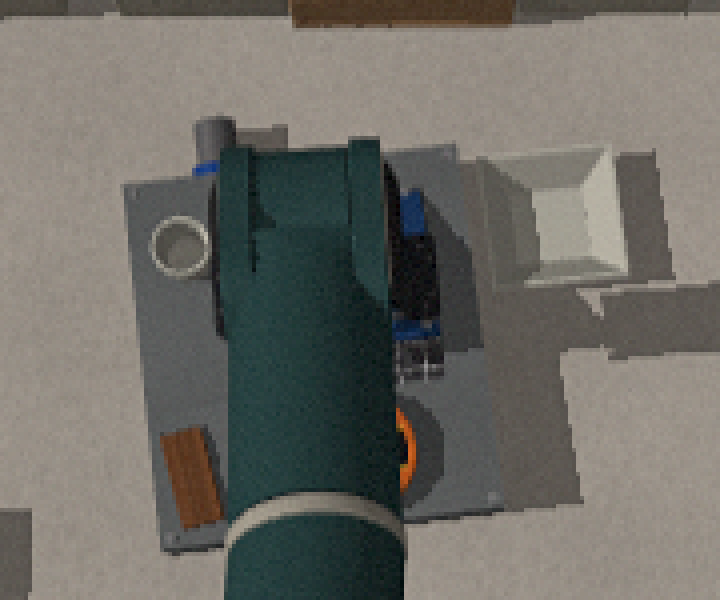

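The wrist view shows the closed fingertips over the middle of the panel. The green mark is at (260,210), and the fastener is centred at about (256,67) with its tongue pointing right (+y). Next I push down.

>>> step_arm(
  increments=[
    {"fingers":0,"delta_pos":[0.03,0,0],"spin":0},
    {"fingers":0,"delta_pos":[0.02,0,0],"spin":0},
    {"fingers":0,"delta_pos":[0.01,0,0],"spin":0},
    {"fingers":0,"delta_pos":[0.01,0.001,0],"spin":0},
    {"fingers":0,"delta_pos":[0.01,0.002,0],"spin":0},
    {"fingers":0,"delta_pos":[0.01,0.002,0],"spin":0},
    {"fingers":0,"delta_pos":[0.01,0.002,0],"spin":0},
    {"fingers":0,"delta_pos":[0.01,0.002,0],"spin":0},
  ],
)

```text
time: 3.0
tcp_pos: [0.5937, 0.059, 0.192]
ee_rot: [-1.632, 1.571, 0.031]
contact_force: [0.7, -0.3, 1.4]
finger_gap: 0.0006
```

```bash
python3 g.py -.013 0 .167
```

```text
jaw ang 0.09224977581033852 xaxis [ 0.  0. -1.] t 3.0
[0.5937 0.059  0.192 ] [-0.31  0.5   0.2   1.79 -0.13  0.87  1.62] 0.0006428076801016325 [ 0.72 -0.29  1.45]
delta tool [ 0.025   0.0004 -0.0047]
```

>>> step_arm(
  increments=[
    {"fingers":0,"delta_pos":[0.007,0,-0.001],"spin":0},
    {"fingers":0,"delta_pos":[0.007,0,-0.001],"spin":0},
    {"fingers":0,"delta_pos":[0.005,0,-0.001],"spin":0},
    {"fingers":0,"delta_pos":[0.003,0,0],"spin":0},
    {"fingers":0,"delta_pos":[0.002,0,0],"spin":0},
    {"fingers":0,"delta_pos":[0,0,0],"spin":0},
  ],
)

```text
time: 3.6
tcp_pos: [0.5942, 0.0559, 0.1686]
ee_rot: [3.037, 1.571, -1.583]
contact_force: [-0.7, 0.5, 0.5]
finger_gap: 0.0005
```

```bash
python3 g.py -.013 0 .167
```

```text
jaw ang 0.0921064535815706 xaxis [-0. -0. -1.] t 3.6
[0.5942 0.0559 0.1686] [-0.3   0.53  0.2   1.8  -0.13  0.83  1.63] 0.0004619515924807367 [-0.65  0.52  0.46]
delta tool [ 0.0016  0.0006 -0.0016]
```

>>> step_arm(
  increments=[
    {"fingers":0,"delta_pos":[0.001,0,0],"spin":0},
    {"fingers":0,"delta_pos":[0.001,0,0],"spin":0},
    {"fingers":0,"delta_pos":[0.001,0,0],"spin":0},
  ],
)

```text
time: 3.9
tcp_pos: [0.5945, 0.0559, 0.1671]
ee_rot: [-1.345, 1.57, 0.318]
contact_force: [-12.5, -1.5, 36.1]
finger_gap: 0.0003
```

The force is 36 N against the hard stop, at the expected height (tip at 70 mm). I'll lift and look.

>>> step_arm(
  increments=[
    {"fingers":0,"delta_pos":[-0.005,0,0],"spin":0},
    {"fingers":0,"delta_pos":[-0.02,0,0],"spin":0},
    {"fingers":0.03,"delta_pos":[-0.04,0,0],"spin":0},
    {"fingers":0.06,"delta_pos":[-0.04,0,0],"spin":0},
    {"fingers":0.06,"delta_pos":[0,0.03,0],"spin":0},
    {"fingers":0.06,"delta_pos":[0,0.03,0],"spin":0},
    {"fingers":0.06,"delta_pos":[0,0,0],"spin":0},
    {"fingers":0.06,"delta_pos":[0,0,0],"spin":0},
  ],
)

```text
time: 4.7
tcp_pos: [0.5344, 0.0506, 0.2712]
ee_rot: [-1.349, 1.57, 0.314]
contact_force: [0.1, -0.1, 1.2]
finger_gap: 0.0449
```

```bash
python3 g.py -.11 0 .25; python3 - <<'E'
from h import *
c=cam("wrist");cv2.imwrite("pics/w2.png",c["img"]);
import pickle;pickle.dump(c,open("w2.pkl","wb"))
print(proj(c,F+[0,0,.096]),proj(c,H(-.046,.09,.07)),proj(c,H(-.046,-.09,.07)))
E
```

```text
jaw ang 0.09238442906281136 xaxis [ 0.001  0.    -1.   ] t 4.7
[0.5344 0.0506 0.2712] [-0.34  0.3   0.22  1.87 -0.08  0.98  1.58] 0.04486683063937914 [ 0.14 -0.12  1.19]
delta tool [ 0.0211  0.0376 -0.0051]
[248.87160329 159.70223095] [352.41983776 221.65762366] [152.88137467 228.01497594]
```

View pics/w2.png

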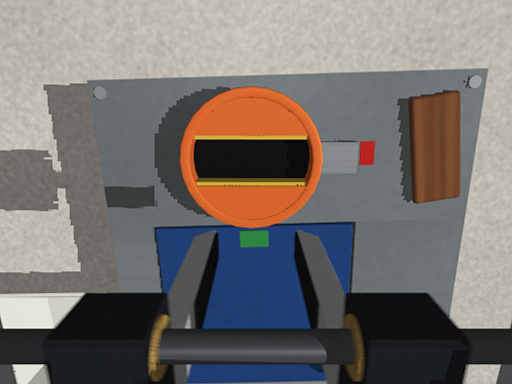

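The panel's near corners are at (353,223) and (156,227). The predictions for a flush panel are (352,222) and (153,228), so it is shut. The disc is at about (251,157); next I refine the axis and slot direction.

```bash
python3 - <<'E'
from h import *
import pickle
c=pickle.load(open("w2.pkl","rb"))
hsv=cv2.cvtColor(c["img"],cv2.COLOR_BGR2HSV)
m=cv2.inRange(hsv,(5,170,90),(16,255,255));cs,_=cv2.findContours(m[60:235],cv2.RETR_EXTERNAL,cv2.CHAIN_APPROX_NONE)
o=max(cs,key=cv2.contourArea)+[0,60]
P=np.array([onz(c,*p,.096)[:2] for p in cv2.convexHull(o)[:,0]]).astype(np.float32);print("disc",cv2.minEnclosingCircle(P),cv2.fitEllipse(P))
y=cv2.inRange(hsv,(20,100,80),(35,255,255));ys,xs=np.nonzero(y);
k=(xs>185)&(xs<315)&(ys>125)&(ys<195);xs,ys=xs[k],ys[k]
for k in(ys<160,ys>160):
    Q=np.array([onz(c,u,v,.093)[:2] for u,v in zip(xs[k],ys[k])],np.float32);v=cv2.fitLine(Q,cv2.DIST_L2,0,.01,.01).ravel();v*=np.sign(v[1]);print("wall",v,np.arctan2(-v[0],v[1]),Q.mean(0))
E
```

```text
disc ((0.49843016266822815, 0.043516431003808975), 0.055229268968105316) ((0.4983483850955963, 0.043427132070064545), (0.10971874743700027, 0.10989038646221161), 25.541492462158203)
wall [-0.09247337  0.99571514 -0.48076215 -0.04182985] 0.09260568 [0.48076266 0.04182983]
wall [-0.09271871  0.9956924  -0.51539797 -0.04514223] 0.09285206 [0.5153981  0.04514217]
```

```bash
python3 - <<'E'
from h import *
print(go([.498,.043,.221]).round(4), state()["finger_gap"])
E
```

```text
[ 0.05    0.0374 -0.0042] 0.04886863743526977
```

>>> step_arm(
  increments=[
    {"fingers":0.054,"delta_pos":[0,0.0374,-0.0042],"spin":0},
    {"fingers":0.054,"delta_pos":[0.03,0,0],"spin":0},
    {"fingers":0.054,"delta_pos":[0.018,0,0],"spin":0},
    {"fingers":0.054,"delta_pos":[0,0,0],"spin":0},
  ],
)

```text
time: 5.15
tcp_pos: [0.4973, 0.0428, 0.2208]
ee_rot: [1.778, 1.568, -2.842]
contact_force: [-0.3, 0.0, -0.0]
finger_gap: 0.0542
```

```bash
python3 - <<'E'
from h import *
print(go([.498,.043,.182]).round(4), state())
c=cam("wrist");cv2.imwrite("pics/w3.png",c["img"])
E
```

```text
[ 0.0388 -0.0009  0.0002] {'time': 5.15, 'joint_positions': array([-0.33450881,  0.30151023,  0.21868417,  2.00412827, -0.08530437,
        0.8476536 ,  1.59437368]), 'joint_vel': array([-0.00152553, -0.03368023,  0.0074103 , -0.04120672,  0.00953803,
        0.05447241, -0.0082189 ]), 'joint_efforts': array([  0.29937493, -63.73581648,   3.38844068, -34.07680035,
        -0.23301124,  -1.25505533,   0.24513203]), 'tcp_pos': array([0.49725235, 0.04279385, 0.22083984]), 'ee_rot': array([ 1.77786936,  1.56763083, -2.8422712 ]), 'contact_force': array([-0.29038471,  0.03960216, -0.04238355]), 'ft_torque': array([0.02659209, 0.00694507, 0.03440206]), 'finger_gap': 0.05417610980222271}
```

View pics/w3.png

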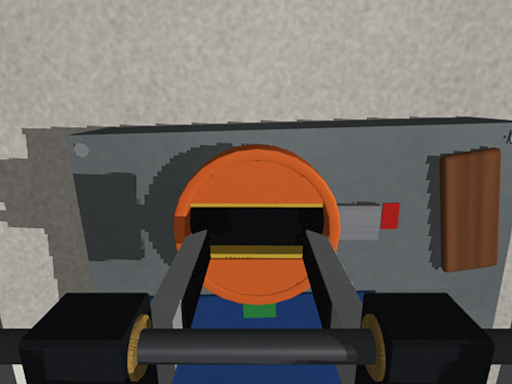

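The fingertips, at (205,232) and (307,232), sit within the slot (rows 205 to 255, columns 190 to 325). I'll insert them.

>>> step_arm(
  increments=[
    {"fingers":0.054,"delta_pos":[0.015,0,0],"spin":0},
    {"fingers":0.054,"delta_pos":[0.012,0,0],"spin":0},
    {"fingers":0.054,"delta_pos":[0.008,0,0],"spin":0},
    {"fingers":0.054,"delta_pos":[0.003,0,0],"spin":0},
    {"fingers":0.054,"delta_pos":[0,0,0],"spin":0},
  ],
)

```text
time: 5.7
tcp_pos: [0.4976, 0.0428, 0.1846]
ee_rot: [2.019, 1.57, -2.601]
contact_force: [0.7, 0.5, 0.5]
finger_gap: 0.054
```

>>> step_arm(
  increments=[
    {"fingers":0.054,"delta_pos":[0.003,0,0],"spin":0.1},
    {"fingers":0.054,"delta_pos":[0,0,0],"spin":0.12},
    {"fingers":0.054,"delta_pos":[0,0,0],"spin":0.12},
    {"fingers":0.054,"delta_pos":[0,0,0],"spin":0.12},
    {"fingers":0.054,"delta_pos":[0,0,0],"spin":0.12},
    {"fingers":0.054,"delta_pos":[0,0,0],"spin":0.12},
  ],
)

```text
time: 6.3
tcp_pos: [0.4986, 0.0428, 0.1826]
ee_rot: [-0.927, 1.568, 0.031]
contact_force: [4.2, -1.9, -1.9]
finger_gap: 0.0541
```

```bash
python3 - <<'E'
from h import *
s=state();R=Ro.from_euler("xyz",s["ee_rot"]).as_matrix();print(np.arctan2(-R[0,2],R[1,2]),s["ft_torque"],s["joint_positions"])
c=cam("wrist");cv2.imwrite("pics/w4.png",c["img"])
E
```

```text
-0.6126359061647433 [-0.28914856 -1.205158    0.18325716] [-0.45179993  0.37408998  0.36315099  2.03482027 -0.1889622   0.76139912
  0.98356839]
```

View pics/w4.png

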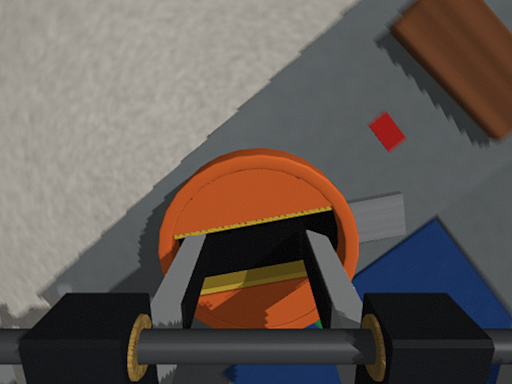

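The fastener is turning with the fingers. The tongue, at (380,215), lags the jaw axis by about 0.15 rad of clearance. I continue.

>>> step_arm(
  increments=[
    {"fingers":0.054,"delta_pos":[0,0,0],"spin":0.12},
    {"fingers":0.054,"delta_pos":[0,0,0],"spin":0.12},
    {"fingers":0.054,"delta_pos":[0,0,0],"spin":0.12},
    {"fingers":0.054,"delta_pos":[0,0,0],"spin":0.12},
    {"fingers":0.054,"delta_pos":[0,0,0],"spin":0.12},
    {"fingers":0.054,"delta_pos":[0,0,0],"spin":0.12},
    {"fingers":0.054,"delta_pos":[0,0,0],"spin":0.12},
  ],
)

```text
time: 7.05
tcp_pos: [0.4984, 0.0428, 0.1825]
ee_rot: [-0.053, 1.569, 0.068]
contact_force: [3.9, -0.3, -0.1]
finger_gap: 0.0544
```

```bash
python3 - <<'E'
from h import *
s=state();R=Ro.from_euler("xyz",s["ee_rot"]).as_matrix();print(np.arctan2(-R[0,2],R[1,2]),s["ft_torque"],s["joint_positions"])
c=cam("wrist");cv2.imwrite("pics/w5.png",c["img"])
E
```

```text
-1.4499870700796424 [-0.25620755 -0.96548021  0.15436359] [-0.60809192  0.40328441  0.55578868  2.03975983 -0.30042798  0.77473959
  0.24915134]
```

View pics/w5.png

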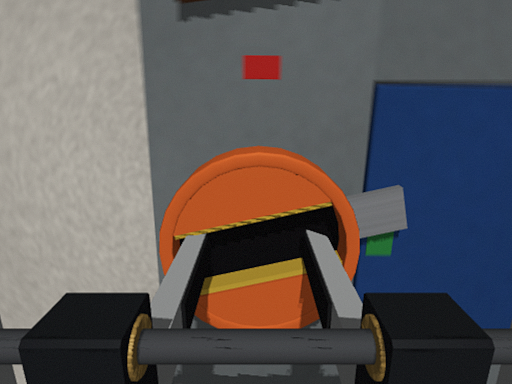

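The tongue now lies over the panel, with the green mark half covered at (380,243). It needs about 0.2 rad more.

>>> step_arm(
  increments=[
    {"fingers":0.054,"delta_pos":[0,0,0],"spin":0.07},
    {"fingers":0.054,"delta_pos":[0,0,0],"spin":0.06},
    {"fingers":0.054,"delta_pos":[0,0,0],"spin":0.04},
  ],
)

```text
time: 7.4
tcp_pos: [0.4982, 0.043, 0.1823]
ee_rot: [0.222, 1.569, 0.177]
contact_force: [3.3, -0.6, 2.0]
finger_gap: 0.0539
```

```bash
cat > q.py <<'E'
from h import *
s=state();R=Ro.from_euler("xyz",s["ee_rot"]).as_matrix();print(np.arctan2(-R[0,2],R[1,2]),s["ft_torque"],s["contact_force"])
E
python3 q.py
```

```text
-1.6152122997253184 [-0.23792474 -0.66656413  0.13050147] [ 3.29318451 -0.57258447  1.95037392]
```

>>> step_arm(
  increments=[
    {"fingers":0.054,"delta_pos":[0,0,0],"spin":0.03},
    {"fingers":0.054,"delta_pos":[0,0,0],"spin":0.02},
  ],
)

```text
time: 7.6
tcp_pos: [0.498, 0.043, 0.1821]
ee_rot: [0.367, 1.57, 0.271]
contact_force: [2.8, 0.4, 2.8]
finger_gap: 0.0542
```

```bash
python3 q.py; python3 -c "
from h import *
cv2.imwrite('pics/w6.png',cam('wrist')['img'])"
```

```text
-1.666449885015124 [-0.07062043 -0.68350557  0.15434932] [2.84353278 0.41820865 2.75528808]
```

View pics/w6.png

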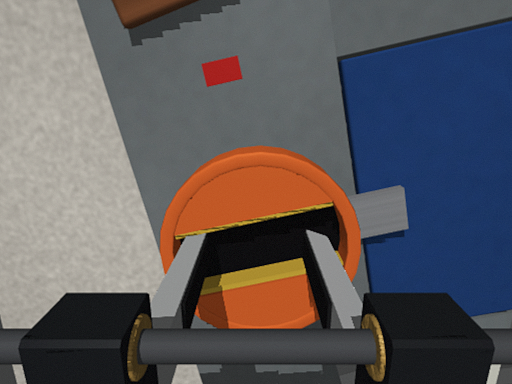

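The green mark is hidden, but the torque is still only friction (0.15 N m). I'll go on until the stop is felt.

>>> step_arm(
  increments=[
    {"fingers":0.054,"delta_pos":[0,0,0],"spin":0.02},
    {"fingers":0.054,"delta_pos":[0,0,0],"spin":0.02},
  ],
)

```text
time: 7.85
tcp_pos: [0.4978, 0.043, 0.1819]
ee_rot: [0.07, 1.57, -0.066]
contact_force: [3.3, 0.4, 6.2]
finger_gap: 0.0542
```

```bash
python3 q.py
```

```text
-1.7071581219762417 [-0.08217317 -0.70514437  1.51504156] [3.33504232 0.37135045 6.15711399]
```

>>> step_arm(
  increments=[
    {"fingers":0.054,"delta_pos":[0,0,0],"spin":0.02},
    {"fingers":0.054,"delta_pos":[0,0,0],"spin":0},
  ],
)

```text
time: 8.05
tcp_pos: [0.4979, 0.0431, 0.1819]
ee_rot: [-0.696, 1.57, -0.851]
contact_force: [2.9, -0.6, 5.7]
finger_gap: 0.0542
```

```bash
python3 q.py
```

```text
-1.7252362363287936 [-0.29615708 -0.65597779  2.41910503] [ 2.9312931  -0.58681171  5.68298945]
```

The torque rose to 2.4 N m, so the stop is reached. I back off within the slot's clearance and rise straight up.

>>> step_arm(
  increments=[
    {"fingers":0.054,"delta_pos":[0,0,0],"spin":-0.1},
    {"fingers":0.054,"delta_pos":[0,0,0],"spin":-0.1},
    {"fingers":0.054,"delta_pos":[0,0,0],"spin":-0.03},
    {"fingers":0.054,"delta_pos":[-0.01,0,0],"spin":0},
    {"fingers":0.054,"delta_pos":[-0.02,0,0],"spin":0},
    {"fingers":0.054,"delta_pos":[-0.04,0,0],"spin":0},
    {"fingers":0.054,"delta_pos":[-0.05,0,0],"spin":0},
    {"fingers":0.054,"delta_pos":[-0.05,0,0],"spin":0},
  ],
)

```text
time: 8.85
tcp_pos: [0.4969, 0.0424, 0.3539]
ee_rot: [-2.719, 1.57, -2.65]
contact_force: [-0.2, 0.8, -0.0]
finger_gap: 0.0541
```

```bash
python3 q.py; python3 -c "
from h import *
print(go([.35,.35,.36]))
for n in('wrist','scene'):
  c=cam(n)['img'];cv2.imwrite('pics/%s7.png'%n,c if n=='wrist' else cv2.resize(c[125:270,190:370],None,fx=4,fy=4,interpolation=cv2.INTER_CUBIC))"
```

```text
-1.5014423589653927 [-0.03453597  0.05812471 -0.03856082] [-0.24188598  0.84376959 -0.01606811]
[-0.00610045  0.31707289 -0.12522218]
```

View pics/wrist7.png

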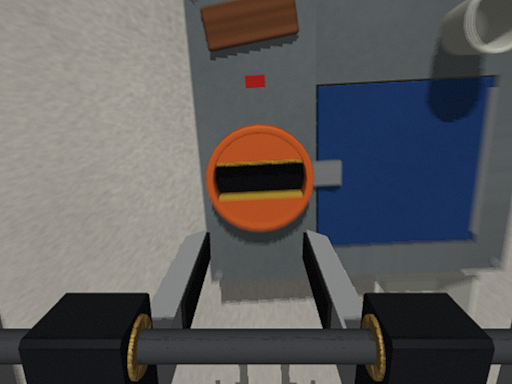

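View pics/scene7.png

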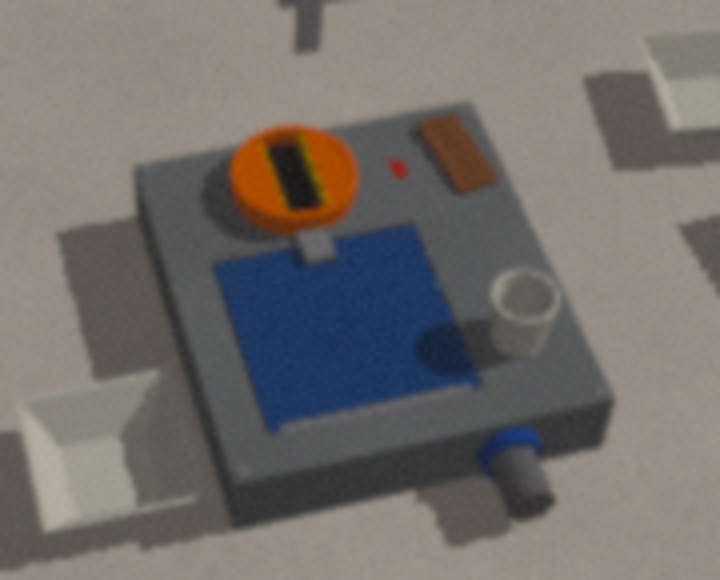

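The panel is flush, the tongue lies over it along housing +x and hides the green mark, and the tool is clear above. The cup, scraper and bowl are where they were. I'm handing in.

```bash
python3 -c "
from h import *
print(env.job_done(), state()['time'])"
```

```text
the job is handed in; nothing more can be done
the job is handed in; nothing more can be done
```

The panel is shut and locked, and I handed the job in at about 9 s of the 45 s allowed.

- **Panel:** I pushed it down with closed fingertips until they met the hard stop. The force peaked at 36 N with the tips at 70 mm. The wrist view then showed its free-edge corners within about 3 px of where a flush panel should be.
- **Fastener:** I set both fingertips in the slot and turned it clockwise until the torque rose from about 0.15 to 2.4 N m, which is the stop. I then backed off within the slot's clearance and lifted straight up.
- **Last pictures:** The tongue points along the housing's +x, over the panel, and hides the green mark. The cup, scraper and bowl_a look undisturbed, and the fingertips are about 0.26 m above the bench, with contact force below 1 N.
- **Not checked afterwards:** I did not measure the positions of the other bowls, the jar or the mould box. The arm's path stayed high above or away from them.

No check failed or disagreed. One early call was refused because its rows left out a key, and nothing moved.

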